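# Hang a coated casting level to cure

### The arm

A 6-joint arm with a two-finger parallel gripper is mounted at the origin on a cart in front of the work surface, level with it; the furniture and walls round the work are solid. World frame = base frame: x ahead of the robot, y to its left, z up, the work surface at z = 0. Lengths are in mm, angles in rad, forces in N, time in s.
With the tool pointing down it reaches from about 350 to 775 mm from the base axis. Payload 7.3 kg.
Tool frame: the origin (TCP) lies between the finger pads; the fingertips stand 14 mm ahead of it and the grasp point (between the pads) lies 5 mm behind it; z points along the fingers, y is the line along which they close (so a half turn about z gives the same grasp; the last joint's range is limited). The gripper opens to 92 mm and grips with 3 to 60 N. Pads are 19 mm wide; open, the fingers measure 130 mm over their backs; the gripper's body (75 mm by 190 mm) begins 47 mm behind the grasp point.
Start: joints at [1.149, 0.342, 1.524, -0, 1.275, -0.146], TCP at [142.95, 505.182, 240.741] pointing down, gripper open.
Joint ranges: [-2.53, 2.53], [-0.77, 2.02], [0.04, 2.7], [-1, 4.14], [0.28, 2.66], [-3.11, 3.11]. Speed limits (rad/s): [2.57, 2.57, 3.14, 3.14, 3.14, 3.14].

### API

Orientations are given as [roll, pitch, yaw] about the fixed x, y, z axes, in that order (R = Rz(yaw) Ry(pitch) Rx(roll)).
In Python, from plant import get_obs, cams, close_job gives the robot as it stands. The module is installed in compiled form; this text tells all that it offers.
- The arm moves only by the shell command python3 -m creep 'ROWS'. ROWS is JSON, a list of rows, each an object of numbers: "hand": the opening, from 0 (shut) to 1 (fully open); "tx", "ty", "tz": the shift along the tool's x, y, z in m; "spin": the turn about the tool's z in degrees. In form: [{"hand": .., "tx": .., "ty": .., "tz": .., "spin": ..}, ...]. A call has 1 to 5 rows; each row shifts and turns the commanded pose from where the row before left it, along the tool's axes as they then stand; what a row does not reach is not made up. A row lasts 1/8 s, in which the tool goes at most 62.5 mm and 10.7 degrees, less where a joint would pass 70% of its speed; a pose out of reach is approached as far as the arm can. A call is refused whole if a number of a shift passes 0.0625 or a number of a turn 10.7, either way. A call with a gripper value outside its range is refused whole. The fingers move at their own pace and stop on an object; the grip force is fixed at half the most. Time passes only in rows, so rows that do not move let the fingers close. It gives the time, the measured TCP pose, the force, the opening and the grip force at its end, in the units of the state.
- get_obs(): the state, without advancing time (a new reading comes with each control period).
- cams.capture(name): name is "scene" or "top"; returns a dict with "color" (420x560x3 uint8, red, green, blue), "K" (3x3 intrinsics, pixels), "R" (3x3) and "t" (3): a world point X has camera coordinates R X + t. Camera axes: x right, y down, z forward; pixel columns grow to the right and rows downward; lengths in mm; the calibration is good to about 2 mm. A picture is of the moment at which its call begins. There is no depth.
- close_job(): hands the job in; it is judged then, once.
The state is a dict: "time": time; "joint_positions": joint angles; "dq": joint speeds; "tau": joint torques, N m; "tool_pos": TCP position; "tcp_rot": TCP orientation; "contact_force": force on the tool from outside, world axes, zero at the start; "moment": the same for the moment, N m; "grip_width": finger opening in mm; "finger_force": force on a finger pad.
Only numpy, scipy, OpenCV 4.12 (cv2) and the standard library are available. Lean on these libraries where they do the work, as an engineer would, in place of code of your own. Each camera call takes 0.05 s, during which the arm holds its last target. There are 200 camera calls.

### The job

The freshly coated casting is clamped to a hanging bar that stands in the slanted loading rack. Lift the bar out of the rack and hang it on the peg of the drip stand (set by hand on its post, so its height has to be found) by whichever of its five holes lets it hang most nearly level, so that the coat does not creep to one end while it cures. Handle it by the bar only: the coat on the casting is wet and nothing of the robot may touch it; leave the things round about where they stand, and leave the bar hanging free and at rest.

Things in the scene. Friction and masses are not known exactly. Their poses are not given: they have to be found in the camera images.
- bar_centre (a point): Centre of the loose hanging bar: flat grey plastic, 240 mm long (its y), 50 mm high (its z) and 8 mm thick (its x, normal of the flat faces; -x is the front), 80 g evenly spread. It starts in the rack's slots, its upper edge leaning back, faces about 27 degrees from vertical, and comes out along its own z. Its upper 24 mm stand clear above the slots.
- hole0 (a point): Centre of a hole of 12.5 mm diameter through the bar, half-way through its thickness: the first of five in a row 18 mm apart along the bar, 9 mm above its centre (16 mm below the upper edge). This one lies at y = -36 mm on the bar; axes as the bar's.
- hole1 (a point): Centre of the same kind of hole at y = -18 mm on the bar; axes as the bar's.
- hole2 (a point): Centre of the same kind of hole at y = +0 mm on the bar; axes as the bar's.
- hole3 (a point): Centre of the same kind of hole at y = +18 mm on the bar; axes as the bar's.
- hole4 (a point): Centre of the same kind of hole at y = +36 mm on the bar; axes as the bar's.
- casting (a joint): Where the casting is clamped along the bar, in m: 0 at the bar's middle, positive towards its +y end; up to 0.045 either way, different at each start, screwed tight. Its steel screw clamp is 30 mm wide and covers the lowest 16 mm of the bar; a wing screw stands out 19 mm from the bar's mid-plane in front.
- casting_mid (a point): Middle of the wet casting: a plaster-white turned finial, 112 mm long, up to 40 mm in diameter, below the bar, its axis along the bar's z; this point is 91 mm and its lower end 147 mm below the bar's centre. Casting and clamp weigh 360 g together, their balance point on that axis 82 mm below the bar's centre. Not to be touched.
- peg_mid (a point): Point 221 mm above the bench at the middle, in plan, of the drip stand's peg, an 8 mm steel rod. The peg itself is clamped by hand on its post, up to 12 mm higher or lower than this point: its height is not reported, find it by touch or sight. Axes are the stand's: x level from the peg's free end to its post, y level to the left, z up.
- drip_stand: Fixed drip stand, axes as above, origin on the bench: aluminium tray 170 x 230 mm, 14 mm high; post 14 mm thick, 248 mm high, its axis 54 mm beyond the peg's middle. The peg points to -x, rising 8 degrees (0.14 rad), and ends in a ball of 11 mm diameter (0.75 mm clearance in a hole; it stops work slipping off), centred 42 mm along it from its middle; 70 mm of rod are free.
- rack: Fixed plywood loading rack: two uprights 18 mm thick, 46 mm wide, 200 mm apart inside (along its y), each with a slot 9.8 mm wide and 26 mm deep in its top, both leaning 31 degrees (0.55 rad) towards its +x (to the right, seen from the robot). Between them the bar is free in front and behind. Origin on the bench; the slot floors are 36 mm from it along x and 132 mm high.
- cup_mix: Bystander: clear mixing cup, 68 mm wide, 85 mm high; origin at its underside.
- gel_bottle: Bystander: white round bottle, 68 mm wide, 160 mm high; origin at its underside.
- roll: Bystander: roll of masking tape lying flat, 104 mm wide, 25 mm high; origin at its underside.
- jar: Bystander: clear screw jar with a white lid, 71 mm wide, 90 mm high; origin at its underside.
- spare_casting: Bystander: a second, uncoated finial standing on its wide flat end, 112 mm high; origin at its top

How it is judged:
By the outcome, as a careful person would: the job done as asked, in the order asked, and still so for the second after the job is handed in, with the robot touching nothing.
It also fails if it takes over 69 s, if anything falls off the work surface, if the arm or the gripper's body presses on something with over 40 N, if the wrist force passes 120 N, or if a joint passes its speed limit or range.

## Working session

There is one attempt and no reset: what is moved stays moved. The work goes in short steps, Python scripts to look and compute and a shell command to move; the robot and the scene stay as the last step left them, time stands still between calls to the robot, and variables do not carry over. Pictures are saved under pics/ and viewed, at most 10 in all, crops included, and the job is handed in when it is done.

```bash
mkdir -p pics; python3 - <<'E'
from plant import get_obs,cams
import cv2,numpy as np
o=get_obs();print(o)
for n in("scene","top"):
    c=cams.capture(n);cv2.imwrite(f"pics/{n}0.png",c["color"][:,:,::-1]);np.savez(f"{n}0.npz",**c)
    print(n,c["K"].tolist(),c["R"].round(4).tolist(),c["t"].round(1).tolist(), (-c["R"].T@c["t"]).round(0))
E
```

```text
{'time': 0.0, 'joint_positions': array([ 1.14898482e+00,  3.42685375e-01,  1.52502638e+00, -1.61307643e-05,
        1.27540251e+00, -1.46017067e-01]), 'dq': array([-1.58004351e-03,  3.06119774e-04,  8.43748951e-04, -6.46747280e-04,
       -7.87097252e-05,  5.50234397e-04]), 'tau': array([ 2.41688707e-03, -4.31233513e+01, -2.44228506e+01,  7.21831759e-02,
        5.55352808e-02, -1.23330374e-04]), 'tool_pos': array([142.79268935, 504.79983395, 240.06106857]), 'tcp_rot': array([-3.14008499e+00, -2.06131282e-04,  2.86580277e+00]), 'contact_force': array([0.79390831, 0.99529943, 0.03971632]), 'moment': array([0.00974023, 0.00505118, 0.00257414]), 'finger_force': 0.0, 'grip_width': 91.81990579116341}
scene [[430.74133607074646, 0.0, 280.15043024247154], [0.0, 430.74133607074646, 208.63071896050934], [0.0, 0.0, 1.0]] [[0.8636, -0.5042, 0.0019], [-0.2762, -0.4763, -0.8348], [0.4218, 0.7203, -0.5506]] [-510.0, 196.0, 1259.6] [  -37. -1071.   858.]
top [[512.4615697154258, 0.0, 279.06973955060096], [0.0, 512.4615697154258, 205.7930690201524], [0.0, 0.0, 1.0]] [[-0.0125, -0.9998, 0.0139], [-0.9926, 0.0107, -0.1213], [0.1211, -0.0153, -0.9925]] [-102.6, 538.2, 1242.8] [ 382.  -89. 1300.]
```

View pics/scene0.png

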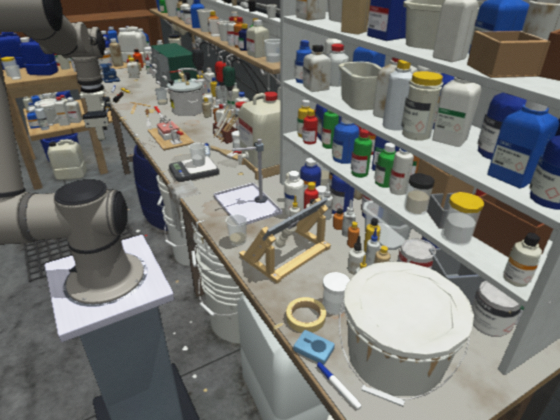

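View pics/top0.png

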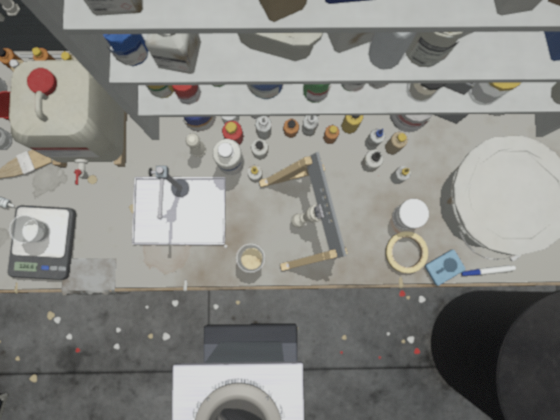

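```bash
cat > h.py <<'E'
import numpy as np,cv2
from scipy.spatial.transform import Rotation as Rn
def load(n): return dict(np.load(n+".npz"))
def proj(c,X):
    p=(np.atleast_2d(X)@c["R"].T+c["t"])@c["K"].T; return p[:,:2]/p[:,2:]
def ray(c,uv):
    d=c["R"].T@np.linalg.inv(c["K"])@np.array([*uv,1.]); return -c["R"].T@c["t"],d
def onz(c,uv,z):
    o,d=ray(c,uv); return o+d*(z-o[2])/d[2]
def crop(c,x,y,w,h,s,f):
    im=c["color"][y:y+h,x:x+w,::-1]; cv2.imwrite(f,cv2.resize(im,None,fx=s,fy=s,interpolation=cv2.INTER_CUBIC))
E
python3 - <<'E'
from h import *
t=load("top0");s=load("scene0")
crop(t,125,140,230,140,3.45,"pics/tc.png");crop(s,205,130,140,150,4,"pics/sc.png")
E
```

```text
(no output)
```

View pics/tc.png

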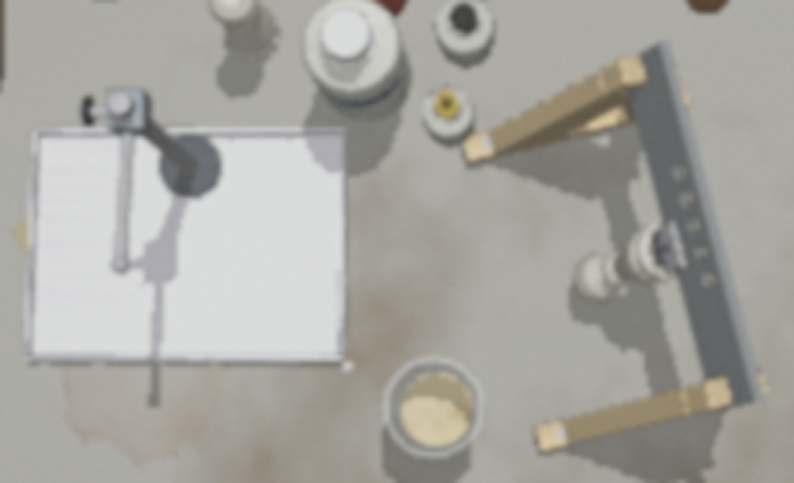

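View pics/sc.png

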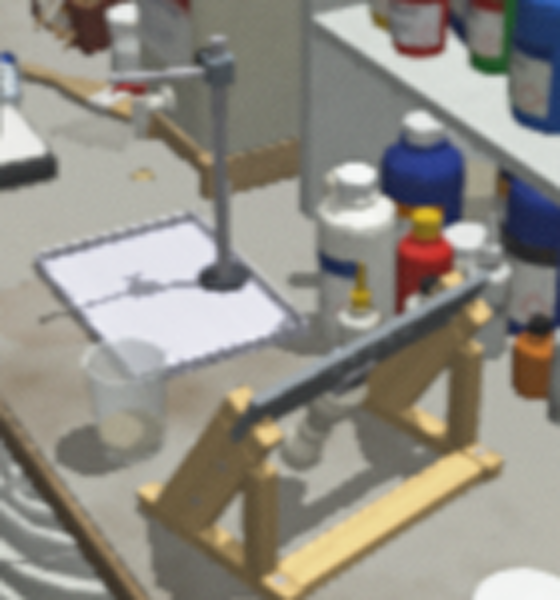

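```bash
cat > fit.py <<'E'
from h import *
from scipy.optimize import least_squares
t=load("top0");s=load("scene0")
T=lambda u,v:((u+.5)/3.45-.5+125,(v+.5)/3.45-.5+140)
S=lambda u,v:((u+.5)/4-.5+205,(v+.5)/4-.5+130)
def tri(a,b):
    f=lambda X:np.r_[proj(t,X)[0]-a,proj(s,X)[0]-b]
    r=least_squares(f,[500,0,200]);return r.x.round(1),r.fun.round(1)
print("ball",tri(T(121,266),S(115,76)))
print("posttop",tri(T(120,103),S(217,40)))
c=[onz(t,T(*p),14) for p in((35,130),(345,130),(347,358),(28,358))]
for p in c:print(p.round(0))
print("traymid",np.mean(c,0).round(1))
holes=[T(*p) for p in((708,281),(699,251),(691,226),(685,199),(678,172))]
for h,z in zip(holes,[162]*5):print(onz(t,h,z).round(1))
# bar fit: params x,y,z,yaw(of bar y dir),lean
def bar(p):
    x,y,z,yaw,l=p
    Y=np.array([np.cos(yaw),np.sin(yaw),0]);H=np.array([np.sin(yaw),-np.cos(yaw),0]);U=np.array([0,0,1.])
    Z=np.cos(l)*U+np.sin(l)*H;X=np.cos(l)*H-np.sin(l)*U
    return np.array([x,y,z]),np.c_[X,Y,Z]
def f(p):
    C,R=bar(p);P=lambda *q:C+R@np.array(q,float)
    r=[]
    for i,h in enumerate(holes): r+=list(proj(t,P(-2,-36+18*i,9))[0]-h)
    for q,uv in(((4,120,25),T(665,43)),((4,-120,25),T(760,398))): r+=list(proj(t,P(*q))[0]-uv)
    for q,uv in(((0,120,25),S(486,278)),((0,-120,25),S(250,408))): r+=list(proj(s,P(*q))[0]-uv)
    return np.r_[r,(p[2]-154)/3,(p[4]-.47)/.02]
r=least_squares(f,[500,-200,154,.2,.47]);print(r.x.round(3));print(r.fun.round(1))
C,R=bar(r.x)
# casting position: wing screw tip & casting points in top
for c in(-45,-30,-15,0,15,30,45):
    q=[C+R@np.array(v,float) for v in((-19,c,-17),(0,c,-91),(0,c,-147))]
    print(c,[(((x-[125,140]+.5)*3.45-.5).round(0)) for x in proj(t,np.array(q))])
E
python3 fit.py
```

```text
ball (array([492.5, 144. , 230.6]), array([ 0., -0., -0.,  0.]))
posttop (array([590.5, 144. , 241.3]), array([-0.1,  0.1,  0.3, -0. ]))
[616. 256.  14.]
[614.  28.  14.]
[446.  27.  14.]
[449. 257.  14.]
traymid [531.1 142.1  14. ]
[ 485.6 -219.8  162. ]
[ 505.2 -214.5  162. ]
[ 521.6 -209.7  162. ]
[ 539.3 -206.2  162. ]
[ 557.1 -202.   162. ]
[ 5.21436e+02 -2.08584e+02  1.48376e+02  2.36000e-01  4.72000e-01]
[-0.5 -0.4  0.   0.5  0.3  0.1  0.   0.2 -0.   0.4  0.2 -0.1  0.3  0.6
  0.6 -1.2  0.8 -1.1 -1.9  0.1]
-45 [array([668., 305.]), array([635., 319.]), array([596., 333.])]
-30 [array([662., 283.]), array([629., 298.]), array([591., 313.])]
-15 [array([656., 261.]), array([624., 278.]), array([586., 293.])]
0 [array([650., 239.]), array([619., 257.]), array([581., 273.])]
15 [array([644., 217.]), array([613., 236.]), array([576., 253.])]
30 [array([639., 195.]), array([608., 216.]), array([570., 233.])]
45 [array([633., 174.]), array([603., 195.]), array([565., 213.])]
```

```bash
cat >> fit.py <<'E'
def ov(c,cam,x,y,w,h,k):
    im=cv2.resize(cam["color"][y:y+h,x:x+w,::-1],None,fx=k,fy=k,interpolation=cv2.INTER_CUBIC)
    for cc,col in((-20,(0,0,255)),(-10,(0,200,0)),(0,(255,0,0))):
        q=proj(cam,np.array([C+R@np.array([0,cc,z],float) for z in(-30,-147)]))
        q=((q-[x,y]+.5)*k-.5).astype(int);cv2.line(im,tuple(map(int,q[0])),tuple(map(int,q[1])),col,1)
    for i in range(5):
        q=((proj(cam,C+R@np.array([-4,-36+18*i,9.]))[0]-[x,y]+.5)*k-.5).astype(int);cv2.circle(im,tuple(map(int,q)),3,(0,255,255),1)
    return im
a=ov(C,t,285,180,50,60,8);b=ov(C,s,268,205,50,60,8)
cv2.imwrite("pics/ov.png",np.hstack([a,b]))
E
python3 fit.py >/dev/null
```

```text
(no output)
```

View pics/ov.png

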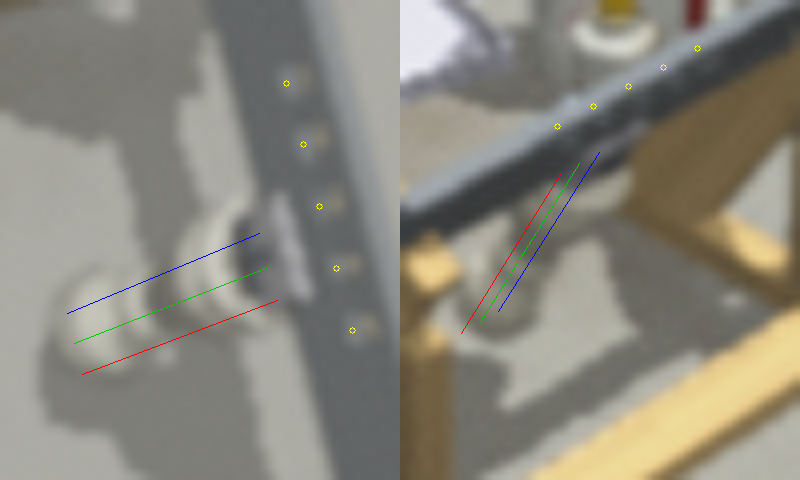

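The bar is at about (521, −208, 154) with yaw 0.24. The casting sits at about −6 mm, so hole2 is the right hole. The peg ball is at about (492, 144, 230). I'll move above the rack now.

```bash

python3 -m creep '[{"tx":-0.0382,"ty":-0.0302,"tz":-0.01},{"tx":-0.0382,"ty":-0.0302,"tz":-0.01},{"tx":-0.0382,"ty":-0.0302,"tz":-0.01},{"tx":-0.0382,"ty":-0.0302,"tz":-0.01},{"tx":-0.0382,"ty":-0.0302,"tz":-0.01}]'
python3 -m creep '[{"tx":-0.0382,"ty":-0.0302,"tz":-0.01},{"tx":-0.0382,"ty":-0.0302,"tz":-0.01},{"tx":-0.0382,"ty":-0.0302,"tz":-0.01},{"tx":-0.0382,"ty":-0.0302,"tz":-0.01}]'
python3 -m creep '[{"tx":-0.025,"ty":-0.041},{"tx":-0.025,"ty":-0.041},{"tx":-0.025,"ty":-0.041},{"tx":-0.025,"ty":-0.041}]'
python3 -m creep '[{"tx":-0.025,"ty":-0.041},{"tx":-0.025,"ty":-0.041},{"tx":-0.025,"ty":-0.041},{"tx":-0.025,"ty":-0.041}]'
python3 -m creep '[{"spin":10.7,"hand":0.5},{"spin":10.7,"hand":0.5},{"spin":10.7,"hand":0.5},{"spin":10.7,"hand":0.5},{"spin":10.7,"hand":0.5}]'
python3 -m creep '[{"spin":10.7,"hand":0.5},{"spin":10.7,"hand":0.5},{"spin":10.7,"hand":0.5},{"spin":10.7,"hand":0.5},{"spin":10.7,"hand":0.5}]'
python3 -m creep '[{"spin":10.7,"hand":0.5},{"spin":10.7,"hand":0.5},{"spin":10.7,"hand":0.5},{"spin":10.7,"hand":0.5}]'
```

```text
invalid input at $[0]: expected keys hand, tx, ty, tz, spin
invalid input at $[0]: expected keys hand, tx, ty, tz, spin
invalid input at $[0]: expected keys hand, tx, ty, tz, spin
invalid input at $[0]: expected keys hand, tx, ty, tz, spin
invalid input at $[0]: expected keys hand, tx, ty, tz, spin
invalid input at $[0]: expected keys hand, tx, ty, tz, spin
invalid input at $[0]: expected keys hand, tx, ty, tz, spin
```

All the keys are needed in every row.

```bash

python3 -m creep '[{"hand":1,"tx":-0.0382,"ty":-0.0302,"tz":-0.01,"spin":0},{"hand":1,"tx":-0.0382,"ty":-0.0302,"tz":-0.01,"spin":0},{"hand":1,"tx":-0.0382,"ty":-0.0302,"tz":-0.01,"spin":0},{"hand":1,"tx":-0.0382,"ty":-0.0302,"tz":-0.01,"spin":0},{"hand":1,"tx":-0.0382,"ty":-0.0302,"tz":-0.01,"spin":0}]'
python3 -m creep '[{"hand":1,"tx":-0.0382,"ty":-0.0302,"tz":-0.01,"spin":0},{"hand":1,"tx":-0.0382,"ty":-0.0302,"tz":-0.01,"spin":0},{"hand":1,"tx":-0.0382,"ty":-0.0302,"tz":-0.01,"spin":0},{"hand":1,"tx":-0.0382,"ty":-0.0302,"tz":-0.01,"spin":0}]'
python3 -m creep '[{"hand":1,"tx":-0.025,"ty":-0.041,"tz":0,"spin":0},{"hand":1,"tx":-0.025,"ty":-0.041,"tz":0,"spin":0},{"hand":1,"tx":-0.025,"ty":-0.041,"tz":0,"spin":0},{"hand":1,"tx":-0.025,"ty":-0.041,"tz":0,"spin":0}]'
python3 -m creep '[{"hand":1,"tx":-0.025,"ty":-0.041,"tz":0,"spin":0},{"hand":1,"tx":-0.025,"ty":-0.041,"tz":0,"spin":0},{"hand":1,"tx":-0.025,"ty":-0.041,"tz":0,"spin":0},{"hand":1,"tx":-0.025,"ty":-0.041,"tz":0,"spin":0}]'
python3 -m creep '[{"hand":0.5,"tx":0,"ty":0,"tz":0,"spin":10.7},{"hand":0.5,"tx":0,"ty":0,"tz":0,"spin":10.7},{"hand":0.5,"tx":0,"ty":0,"tz":0,"spin":10.7},{"hand":0.5,"tx":0,"ty":0,"tz":0,"spin":10.7},{"hand":0.5,"tx":0,"ty":0,"tz":0,"spin":10.7}]'
python3 -m creep '[{"hand":0.5,"tx":0,"ty":0,"tz":0,"spin":10.7},{"hand":0.5,"tx":0,"ty":0,"tz":0,"spin":10.7},{"hand":0.5,"tx":0,"ty":0,"tz":0,"spin":10.7},{"hand":0.5,"tx":0,"ty":0,"tz":0,"spin":10.7},{"hand":0.5,"tx":0,"ty":0,"tz":0,"spin":10.7}]'
python3 -m creep '[{"hand":0.5,"tx":0,"ty":0,"tz":0,"spin":10.7},{"hand":0.5,"tx":0,"ty":0,"tz":0,"spin":10.7},{"hand":0.5,"tx":0,"ty":0,"tz":0,"spin":10.7},{"hand":0.5,"tx":0,"ty":0,"tz":0,"spin":10.7}]'
```

```text
time: 0.72
tool_pos: [286.2, 306.4, 290.8]
tcp_rot: [-3.141, -0.0, 2.866]
contact_force: [0.8, 0.4, 1.0]
grip_width: 92.0
finger_force: 0.0
time: 1.23
tool_pos: [400.3, 148.6, 330.9]
tcp_rot: [3.141, -0.0, 2.866]
contact_force: [0.6, -0.3, -0.1]
grip_width: 92.0
finger_force: 0.0
time: 1.72
tool_pos: [451.4, -36.5, 330.5]
tcp_rot: [3.141, -0.0, 2.866]
contact_force: [0.8, -0.4, 0.1]
grip_width: 91.5
finger_force: 0.0
time: 2.22
tool_pos: [503.0, -221.6, 330.3]
tcp_rot: [3.141, -0.001, 2.866]
contact_force: [0.2, 0.3, -0.0]
grip_width: 91.8
finger_force: 0.0
time: 2.85
tool_pos: [502.7, -220.0, 330.2]
tcp_rot: [-3.141, -0.001, 1.926]
contact_force: [-0.2, -0.3, 0.2]
grip_width: 47.8
finger_force: 0.0
time: 3.48
tool_pos: [502.7, -219.9, 330.2]
tcp_rot: [-3.14, -0.0, 0.992]
contact_force: [0.6, -0.1, 1.5]
grip_width: 45.8
finger_force: 0.0
time: 3.98
tool_pos: [502.7, -219.9, 330.2]
tcp_rot: [-3.141, 0.001, 0.245]
contact_force: [-0.1, 0.1, -0.6]
grip_width: 45.8
finger_force: 0.0
```

```bash

python3 -m creep '[{"hand":0.5,"tx":0,"ty":0,"tz":0.05,"spin":0.5},{"hand":0.4,"tx":0,"ty":0,"tz":0.05,"spin":0},{"hand":0.3,"tx":0,"ty":0,"tz":0.03,"spin":0},{"hand":0.3,"tx":0,"ty":0,"tz":0.02,"spin":0},{"hand":0.3,"tx":0,"ty":0,"tz":0.003,"spin":0}]'
python3 - <<'E'
from plant import get_obs,cams
from h import *
t=cams.capture("top");s=cams.capture("scene");np.savez("top1.npz",**t);np.savez("scene1.npz",**s)
a=t["color"][170:250,270:350,::-1];b=s["color"][190:270,255:335,::-1]
cv2.imwrite("pics/p1.png",cv2.resize(np.hstack([a,b]),None,fx=5,fy=5,interpolation=cv2.INTER_CUBIC))
E
```

```text
time: 4.6
tool_pos: [502.0, -219.5, 176.0]
tcp_rot: [-3.139, 0.003, 0.243]
contact_force: [0.6, 0.3, 0.3]
grip_width: 27.7
finger_force: 0.0
```

View pics/p1.png

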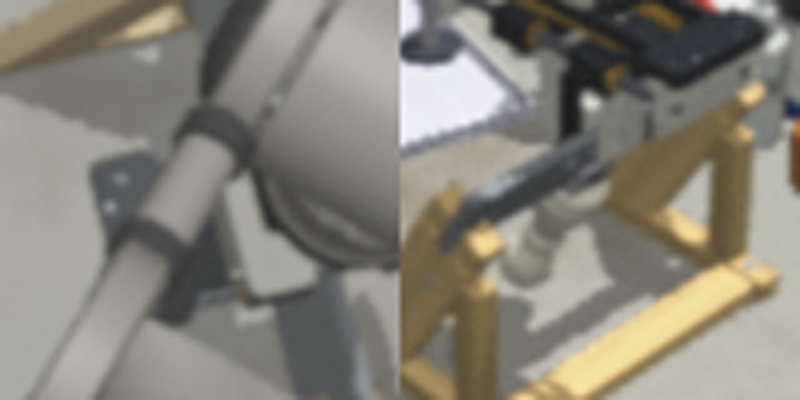

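The fingers straddle the bar with no contact: the finger is at about crop (570–640, 100), the bar runs between them, and the casting is clear below. I'll close the gripper.

```bash

python3 -m creep '[{"hand":0.15,"tx":0,"ty":0,"tz":0,"spin":0},{"hand":0.15,"tx":0,"ty":0,"tz":0,"spin":0}]'
python3 -m creep '[{"hand":0,"tx":0,"ty":0,"tz":0,"spin":0},{"hand":0,"tx":0,"ty":0,"tz":0,"spin":0},{"hand":0,"tx":0,"ty":0,"tz":0,"spin":0}]'
```

```text
time: 4.95
tool_pos: [503.2, -220.2, 178.6]
tcp_rot: [3.14, -0.001, 0.243]
contact_force: [0.1, -0.5, -0.7]
grip_width: 14.8
finger_force: 0.2
time: 5.32
tool_pos: [503.4, -220.8, 178.5]
tcp_rot: [3.14, -0.001, 0.242]
contact_force: [1.0, -5.0, 5.0]
grip_width: 11.2
finger_force: 28.4
```

```bash

python3 -m creep '[{"hand":0,"tx":0,"ty":0.0015,"tz":-0.0026,"spin":0},{"hand":0,"tx":0,"ty":0.0015,"tz":-0.0026,"spin":0},{"hand":0,"tx":0,"ty":0.0015,"tz":-0.0026,"spin":0}]'
python3 -m creep '[{"hand":0,"tx":0,"ty":0.0015,"tz":-0.0026,"spin":0},{"hand":0,"tx":0,"ty":0.0015,"tz":-0.0026,"spin":0},{"hand":0,"tx":0,"ty":0.0015,"tz":-0.0026,"spin":0}]'
python3 - <<'E'
from plant import cams
from h import *
s=cams.capture("scene");np.savez("scene2.npz",**s)
crop(s,235,170,120,110,5,"pics/p2.png")
E
```

```text
time: 5.7
tool_pos: [502.9, -221.2, 180.3]
tcp_rot: [-3.131, 0.004, 0.242]
contact_force: [9.2, 3.6, -28.9]
grip_width: 10.2
finger_force: 28.5
time: 6.08
tool_pos: [503.4, -225.2, 189.0]
tcp_rot: [-3.131, 0.005, 0.244]
contact_force: [1.8, 3.6, -7.4]
grip_width: 9.2
finger_force: 31.1
```

View pics/p2.png

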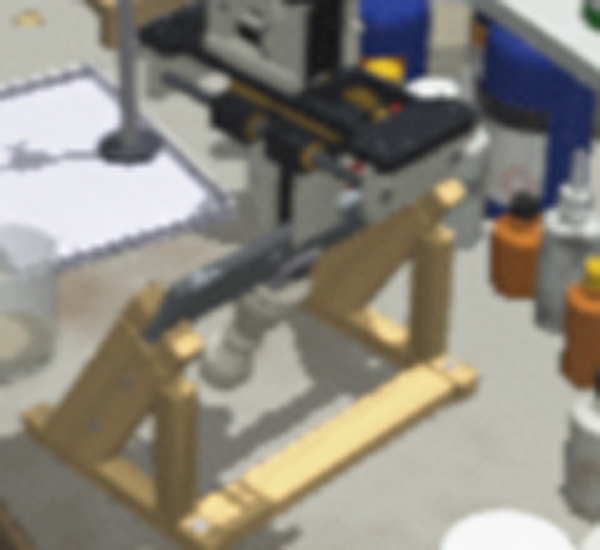

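The bar is coming out with the gripper and turning upright in the grip (width 9.2). I'll continue along the slot.

```bash

python3 -m creep '[{"hand":0,"tx":0,"ty":0.0015,"tz":-0.0026,"spin":0},{"hand":0,"tx":0,"ty":0.0015,"tz":-0.0026,"spin":0},{"hand":0,"tx":0,"ty":0.0015,"tz":-0.0026,"spin":0},{"hand":0,"tx":0,"ty":0.0015,"tz":-0.0026,"spin":0}]'
python3 -m creep '[{"hand":0,"tx":0,"ty":0.0015,"tz":-0.0026,"spin":0},{"hand":0,"tx":0,"ty":0.0015,"tz":-0.0026,"spin":0},{"hand":0,"tx":0,"ty":0.0015,"tz":-0.0026,"spin":0},{"hand":0,"tx":0,"ty":0.0015,"tz":-0.0026,"spin":0}]'
python3 - <<'E'
from plant import cams
from h import *
s=cams.capture("scene");np.savez("scene3.npz",**s)
crop(s,235,160,120,110,5,"pics/p3.png")
E
```

```text
time: 6.62
tool_pos: [506.9, -232.1, 202.0]
tcp_rot: [-3.136, -0.001, 0.244]
contact_force: [7.7, 5.3, -9.1]
grip_width: 9.2
finger_force: 28.5
time: 7.12
tool_pos: [508.8, -237.4, 212.4]
tcp_rot: [-3.136, -0.002, 0.244]
contact_force: [8.4, 6.5, -8.8]
grip_width: 8.9
finger_force: 28.0
```

View pics/p3.png

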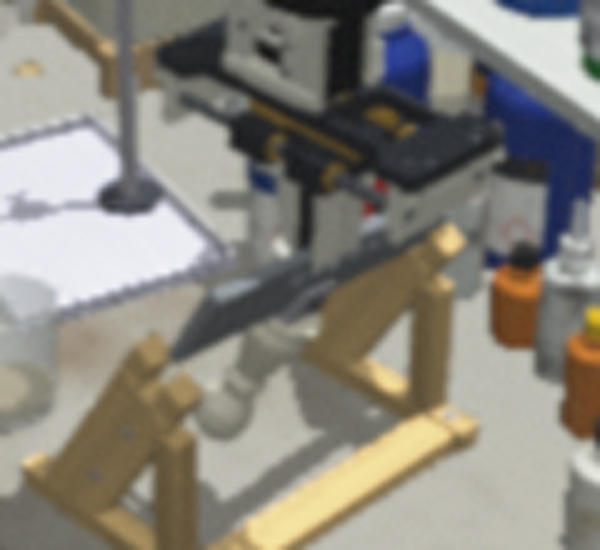

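The near end of the bar is free at crop (175,355). The far end is still by its slot, so I'll keep lifting.

```bash

python3 -m creep '[{"hand":0,"tx":0,"ty":0.002,"tz":-0.0035,"spin":0},{"hand":0,"tx":0,"ty":0.002,"tz":-0.0035,"spin":0},{"hand":0,"tx":0,"ty":0.002,"tz":-0.0035,"spin":0},{"hand":0,"tx":0,"ty":0.002,"tz":-0.0035,"spin":0}]'
python3 -m creep '[{"hand":0,"tx":0,"ty":0.002,"tz":-0.0035,"spin":0},{"hand":0,"tx":0,"ty":0.002,"tz":-0.0035,"spin":0},{"hand":0,"tx":0,"ty":0.002,"tz":-0.0035,"spin":0},{"hand":0,"tx":0,"ty":0.002,"tz":-0.0035,"spin":0}]'
python3 - <<'E'
from plant import cams
from h import *
s=cams.capture("scene");t=cams.capture("top")
a=s["color"][140:240,240:340,::-1];b=t["color"][145:245,260:360,::-1]
cv2.imwrite("pics/p4.png",cv2.resize(np.hstack([a,b]),None,fx=4,fy=4,interpolation=cv2.INTER_CUBIC))
E
```

```text
time: 7.68
tool_pos: [509.1, -247.2, 227.1]
tcp_rot: [-3.139, 0.002, 0.243]
contact_force: [-0.0, 0.9, -4.3]
grip_width: 7.8
finger_force: 28.1
time: 8.18
tool_pos: [511.7, -256.1, 242.4]
tcp_rot: [-3.141, -0.0, 0.242]
contact_force: [0.7, -0.4, -5.1]
grip_width: 7.3
finger_force: 30.0
```

View pics/p4.png

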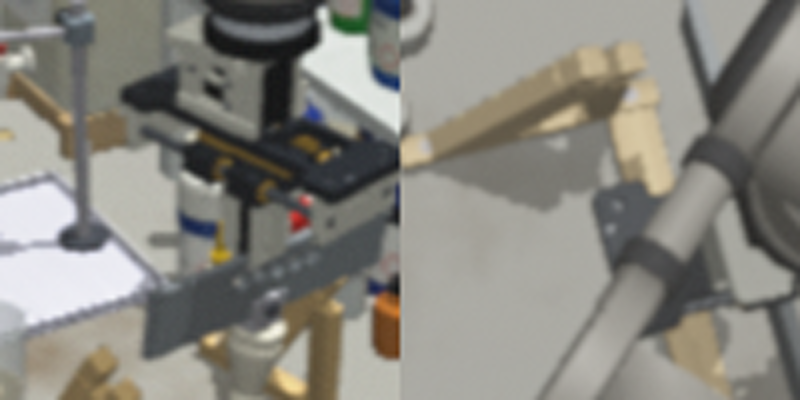

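The bar is free, vertical, and weighing 4–5 N on the wrist. I'll save a view here for the casting offset, then raise, turn and carry it gently.

```bash

python3 - <<'E'
from plant import cams,get_obs
import numpy as np
m=[]
for n in("scene","top","scene","top"):
    c=cams.capture(n);np.savez(n+"4.npz",**c);o=get_obs();m.append(np.r_[o["contact_force"],o["moment"]])
print(np.mean(m,0).round(3),np.std(m,0).round(3),o["tool_pos"],o["tcp_rot"])
E
python3 -m creep '[{"hand":0,"tx":0,"ty":0,"tz":-0.01,"spin":0},{"hand":0,"tx":0,"ty":0,"tz":-0.02,"spin":0},{"hand":0,"tx":0,"ty":0,"tz":-0.02,"spin":0},{"hand":0,"tx":0,"ty":0,"tz":-0.015,"spin":0},{"hand":0,"tx":0,"ty":0,"tz":-0.005,"spin":0}]'
python3 -m creep '[{"hand":0,"tx":0,"ty":0,"tz":0,"spin":-3},{"hand":0,"tx":0,"ty":0,"tz":0,"spin":-6},{"hand":0,"tx":0,"ty":0,"tz":0,"spin":-8},{"hand":0,"tx":0,"ty":0,"tz":0,"spin":-8},{"hand":0,"tx":0,"ty":0,"tz":0,"spin":-8}]'
python3 -m creep '[{"hand":0,"tx":0,"ty":0,"tz":0,"spin":-8},{"hand":0,"tx":0,"ty":0,"tz":0,"spin":-8},{"hand":0,"tx":0,"ty":0,"tz":0,"spin":-8},{"hand":0,"tx":0,"ty":0,"tz":0,"spin":-8},{"hand":0,"tx":0,"ty":0,"tz":0,"spin":-6}]'
python3 -m creep '[{"hand":0,"tx":0.005,"ty":0,"tz":0,"spin":-4},{"hand":0,"tx":0.01,"ty":0,"tz":0,"spin":-1.1},{"hand":0,"tx":0.015,"ty":0,"tz":0,"spin":0},{"hand":0,"tx":0.02,"ty":-0.002,"tz":0,"spin":0},{"hand":0,"tx":0.025,"ty":-0.004,"tz":0,"spin":0}]'
python3 -m creep '[{"hand":0,"tx":0.025,"ty":-0.005,"tz":0,"spin":0},{"hand":0,"tx":0.025,"ty":-0.005,"tz":0,"spin":0},{"hand":0,"tx":0.025,"ty":-0.005,"tz":0,"spin":0},{"hand":0,"tx":0.025,"ty":-0.005,"tz":0,"spin":0},{"hand":0,"tx":0.025,"ty":-0.005,"tz":0,"spin":0}]'
python3 -m creep '[{"hand":0,"tx":0.025,"ty":-0.005,"tz":0,"spin":0},{"hand":0,"tx":0.025,"ty":-0.005,"tz":0,"spin":0},{"hand":0,"tx":0.025,"ty":-0.005,"tz":0,"spin":0},{"hand":0,"tx":0.025,"ty":-0.005,"tz":0,"spin":0},{"hand":0,"tx":0.025,"ty":-0.005,"tz":0,"spin":0}]'
python3 -m creep '[{"hand":0,"tx":0.02,"ty":-0.005,"tz":0,"spin":0},{"hand":0,"tx":0.015,"ty":-0.003,"tz":0,"spin":0},{"hand":0,"tx":0.01,"ty":-0.002,"tz":0,"spin":0},{"hand":0,"tx":0.005,"ty":0,"tz":0,"spin":0},{"hand":0,"tx":0,"ty":0,"tz":0,"spin":0}]'
```

```text
[ 0.11  -0.191 -4.321 -0.048  0.173  0.008] [0.072 0.505 0.446 0.079 0.019 0.038] [ 511.63494788 -255.77775427  241.86908846] [-3.14099481e+00  2.40056386e-04  2.42608618e-01]
time: 9.1
tool_pos: [512.0, -256.1, 313.4]
tcp_rot: [3.14, -0.001, 0.243]
contact_force: [0.9, -0.3, -4.5]
grip_width: 7.2
finger_force: 30.0
time: 9.72
tool_pos: [511.6, -255.8, 311.5]
tcp_rot: [-3.14, 0.0, 0.823]
contact_force: [-0.1, -0.6, -4.8]
grip_width: 7.3
finger_force: 30.0
time: 10.35
tool_pos: [511.6, -255.8, 311.5]
tcp_rot: [-3.141, -0.001, 1.486]
contact_force: [-0.1, 0.7, -5.0]
grip_width: 7.3
finger_force: 30.0
time: 10.98
tool_pos: [506.1, -179.2, 312.0]
tcp_rot: [-3.142, -0.0, 1.57]
contact_force: [0.3, 0.1, -4.0]
grip_width: 7.5
finger_force: 30.0
time: 11.6
tool_pos: [480.5, -53.8, 312.4]
tcp_rot: [3.141, -0.0, 1.571]
contact_force: [0.0, 0.3, -4.3]
grip_width: 7.3
finger_force: 30.0
time: 12.22
tool_pos: [455.2, 70.9, 312.4]
tcp_rot: [3.141, -0.0, 1.571]
contact_force: [0.3, -0.8, -4.3]
grip_width: 7.7
finger_force: 30.0
time: 12.85
tool_pos: [446.5, 119.0, 312.1]
tcp_rot: [3.141, 0.0, 1.571]
contact_force: [0.3, 0.5, -4.2]
grip_width: 7.2
finger_force: 30.0
```

```bash

python3 -m creep '[{"hand":0,"tx":0.002,"ty":0.002,"tz":0.01,"spin":0},{"hand":0,"tx":0.002,"ty":0.002,"tz":0.02,"spin":0},{"hand":0,"tx":0.001,"ty":0.002,"tz":0.015,"spin":0},{"hand":0,"tx":0,"ty":0,"tz":0.007,"spin":0},{"hand":0,"tx":0,"ty":0,"tz":0,"spin":0}]'
python3 - <<'E'
from plant import cams,get_obs
from h import *
m=[]
for i in range(12):
    n=("scene","top")[i%2];c=cams.capture(n);o=get_obs();m.append(np.r_[o["contact_force"],o["moment"]])
    np.savez(n+"5.npz",**c)
m=np.array(m);print(m.mean(0).round(3),(m.std(0)/3.4).round(3),o["tool_pos"].round(1),o["tcp_rot"].round(3))
def cr(c,x,y,w,h,k): return cv2.resize(c["color"][y:y+h,x:x+w,::-1],None,fx=k,fy=k,interpolation=cv2.INTER_CUBIC)
a=load("scene4");s=load("scene5");t=load("top5")
p=o["tool_pos"]
q=proj(s,p-[0,0,40])[0].astype(int);r=proj(t,p)[0].astype(int);print(q,r)
A=cr(a,270,185,80,60,5)
S=cr(s,q[0]-30,q[1]-30,80,60,5)
Tt=cr(t,r[0]-70,r[1]-50,80,60,5)
A2=cr(s,q[0]-30,q[1]-10,80,60,5)
print("S org",q-30,"T org",r-[70,50])
cv2.imwrite("pics/p5.png",np.vstack([np.hstack([A,S]),np.hstack([Tt,A2])]))
E
```

```text
time: 13.48
tool_pos: [452.2, 123.8, 259.6]
tcp_rot: [-3.14, 0.0, 1.57]
contact_force: [0.2, -0.4, -3.4]
grip_width: 7.5
finger_force: 30.0
[ 0.039 -0.051 -4.417 -0.104  0.048 -0.   ] [0.147 0.119 0.127 0.008 0.009 0.007] [452.4 124.  260.2] [ 3.141 -0.     1.571]
[225 156] [166 234]
S org [195 126] T org [ 96 184]
```

View pics/p5.png

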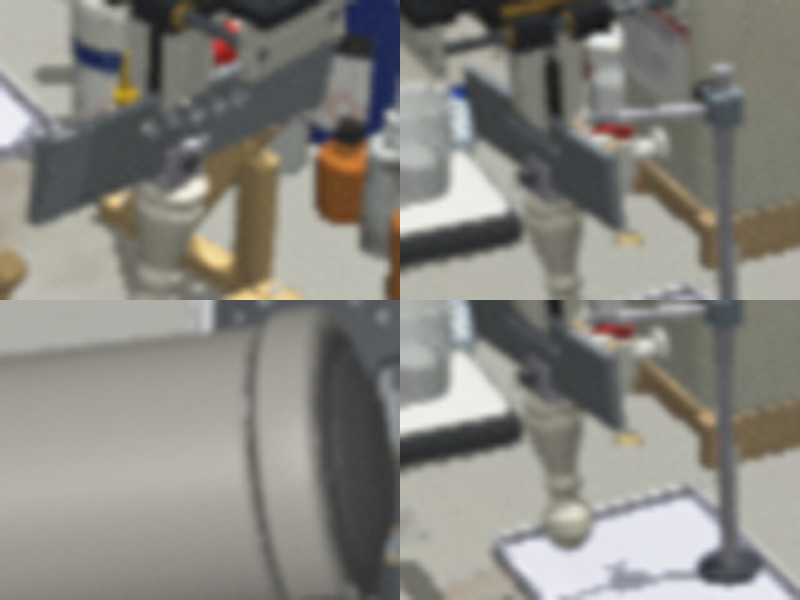

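```bash
cat > pl.py <<'E'
from h import *
def pp(c,uv,tcp,yaw,off):
    X=np.array([np.cos(yaw),np.sin(yaw),0]);H=np.array([np.sin(yaw),-np.cos(yaw),0])
    o,d=ray(c,uv);P0=tcp+off*H;P=o+d*((P0-o)@H)/(d@H)
    return np.round([(P-tcp)@X,(P-tcp)[2]],1)
if __name__=="__main__":
    a=load("scene4");s=load("scene5")
    A=lambda u,v:((u+.5)/5-.5+270,(v+.5)/5-.5+185)
    S=lambda u,v:((u-400+.5)/5-.5+195,(v+.5)/5-.5+126)
    for n,p in(("LT",(42,140)),("LB",(33,222)),("RT",(328,38)),("RB",(322,98)),("h0",(147,129)),("h1",(177,119)),("h2",(202,108)),("h3",(221,103)),("h4",(240,96))):
        print("A",n,pp(a,A(*p),np.array([511.6,-255.8,241.9]),.2426,4))
    print("A cast", pp(a,A(170,200),np.array([511.6,-255.8,241.9]),.2426,0),pp(a,A(162,280),np.array([511.6,-255.8,241.9]),.2426,0))
    T=np.array([452.4,124,260.2])
    for n,p in(("RT",(627,165)),("RB",(622,230)),("LT",(468,68)),("LB",(470,103))):
        print("S",n,pp(s,S(*p),T,1.571,-4))
    for v,(u) in ((190,552),(240,560),(280,563),(323,569)):
        print("S cast",pp(s,S(u,v),T,1.571,0))
    print("S wing",pp(s,S(533,172),T,1.571,-12))
E
python3 pl.py
```

```text
A LT [-96.9   3.8]
A LB [-103.5  -44.6]
A RT [133.8 -32.7]
A RB [132.9 -73.8]
A h0 [-18.5 -25.8]
A h1 [  5.3 -30.2]
A h2 [ 25.6 -32.3]
A h3 [ 41.5 -36.1]
A h4 [ 57.5 -38.7]
A cast [  6.7 -87.2] [   2.5 -141.6]
S RT [-126.2    8.2]
S RB [-113.4  -42.2]
S LT [132.3 -29.2]
S LB [135.2 -57.2]
S cast [  5.3 -68.8]
S cast [  -2.1 -103.3]
S cast [  -2.  -134.3]
S cast [  -6.9 -165.9]
S wing [  6.4 -52.8]
```

Hole2 is the right one. In the hand the bar is pitched about 9° and held shallowly, with hole2 at roughly TCP + (20, −29) mm. I'll refine that by fitting the bar's silhouette in the two saved scene views.

```bash
cat > sil.py <<'E'
from h import *
from scipy.optimize import minimize
K=4
def box(p,tcp,yaw):
    u,w,pit,off=p
    X=np.array([np.cos(yaw),np.sin(yaw),0]);H=np.array([np.sin(yaw),-np.cos(yaw),0]);U=np.array([0,0,1.])
    Y=np.cos(pit)*X+np.sin(pit)*U;Z=-np.sin(pit)*X+np.cos(pit)*U
    C=tcp+u*X+w*U+off*H
    return C,H,Y,Z
def hull(c,P,org):
    q=(proj(c,np.array(P))-org+.5)*K
    return cv2.convexHull(q.astype(np.float32)).astype(np.int32)
def setup(c,tcp,yaw,p0):
    C,H,Y,Z=box(p0,tcp,yaw)
    g=proj(c,np.array([C+a*Y+b*Z for a in(-135,135) for b in(-40,40)]));lo=np.floor(g.min(0)).astype(int);hi=np.ceil(g.max(0)).astype(int)
    im=c["color"][lo[1]:hi[1],lo[0]:hi[0]]
    big=cv2.resize(im,None,fx=K,fy=K,interpolation=cv2.INTER_CUBIC).astype(np.int32)
    return lo,big
def masks(c,tcp,yaw,lo,big,p0):
    C,H,Y,Z=box(p0,tcp,yaw)
    X=np.array([np.cos(yaw),np.sin(yaw),0]);U=np.array([0,0,1.])
    ign=np.zeros(big.shape[:2],np.uint8)
    cv2.fillConvexPoly(ign,hull(c,[tcp+a*X+b*U+h*H for a in(-45,45) for b in(-13,60) for h in(-70,70)],lo),1)  # gripper
    cv2.fillConvexPoly(ign,hull(c,[C+a*Y+b*Z+h*H for a in(-35,30) for b in(-8,-60) for h in(-20,12)],lo),1)
    far=np.ones_like(ign);cv2.fillConvexPoly(far,hull(c,[C+a*Y+b*Z for a in(-133,133) for b in(-36,36)],lo),0)
    return (ign|far)==0
if __name__=="__main__":
    V=[(load("scene4"),np.array([511.6,-255.8,241.9]),.2426),(load("scene5"),np.array([452.4,124,260.2]),1.571)]
    p0=[18,-38,-.15,0]
    D=[]
    for c,t,y in V:
        lo,big=setup(c,t,y,p0);ok=masks(c,t,y,lo,big,p0)
        C,H,Y,Z=box(p0,t,y);core=np.zeros(ok.shape,np.uint8);cv2.fillConvexPoly(core,hull(c,[C+a*Y+b*Z for a in(-105,105) for b in(-12,12)],lo),1)
        m=np.median(big[(core>0)&ok],0);print(m)
        d=np.abs(big-m).sum(2);D.append((c,t,y,lo,np.clip(d/90.,0,1),ok))
    def cost(p,which=(0,1)):
        s=0
        for i in which:
            c,t,y,lo,d,ok=D[i];C,H,Y,Z=box(p,t,y);m=np.zeros(ok.shape,np.uint8)
            cv2.fillConvexPoly(m,hull(c,[C+a*Y+b*Z+h*H for a in(-120,120) for b in(-25,25) for h in(-4,4)],lo),1)
            s+=np.where(m>0,d,1-d)[ok].mean()
        return s
    for wh in((0,),(1,),(0,1)):
        r=minimize(cost,p0,args=(wh,),method="Nelder-Mead",options=dict(initial_simplex=np.array([p0]+[[p0[j]+(d if i==j else 0) for j in range(4)] for i,d in enumerate((5,5,.05,3))]),maxiter=400))
        u,w,pit,off=r.x;print(wh,r.x.round(2),round(r.fun,3),"hole2",(u-9*np.sin(pit)).round(1),(w+9*np.cos(pit)).round(1))
E
python3 sil.py
```

```text
[76. 80. 82.]
[62. 65. 67.]
(0,) [ 20.9  -39.38  -0.16   1.78] 0.203 hole2 22.4 -30.5
(1,) [ 26.99 -37.5   -0.19  -6.46] 0.154 hole2 28.7 -28.7
(0, 1) [ 27.98 -45.02  -0.11  -5.74] 0.347 hole2 28.9 -36.1
```

```bash
cat > ff.py <<'E'
from plant import get_obs,cams
import numpy as np,sys
m=[]
for i in range(int(sys.argv[1]) if len(sys.argv)>1 else 5):
    cams.capture("scene");o=get_obs();m.append(np.r_[o["contact_force"],o["moment"]*1000,o["tool_pos"]])
m=np.mean(m,0);print("F",m[:3].round(2),"M",m[3:6].round(0),"P",m[6:].round(1),round(float(o["time"]),2),"w",round(float(o["grip_width"]),1))
E
python3 -m creep '[{"hand":0,"tx":-0.001,"ty":0.004,"tz":0,"spin":0},{"hand":0,"tx":-0.001,"ty":0.008,"tz":0,"spin":0},{"hand":0,"tx":0,"ty":0.008,"tz":0,"spin":0},{"hand":0,"tx":0,"ty":0.004,"tz":0,"spin":0}]' |grep F; python3 ff.py
python3 -m creep '[{"hand":0,"tx":0,"ty":0.002,"tz":0,"spin":0},{"hand":0,"tx":0,"ty":0.002,"tz":0,"spin":0}]' |grep F; python3 ff.py
python3 -m creep '[{"hand":0,"tx":0,"ty":0.002,"tz":0,"spin":0},{"hand":0,"tx":0,"ty":0.001,"tz":0,"spin":0}]' |grep F; python3 ff.py
python3 -m creep '[{"hand":0,"tx":0,"ty":0.001,"tz":0,"spin":0},{"hand":0,"tx":0,"ty":0.001,"tz":0,"spin":0}]' |grep F; python3 ff.py
```

```text
F [ 0.27 -0.17 -4.31] M [-113.   43.   14.] P [476.6 122.  259.9] 14.82 w 7.4
F [-0.12 -0.09 -4.08] M [-97.  50. -16.] P [480.5 122.  260.1] 15.32 w 7.2
F [ 0.02  0.14 -4.31] M [-105.   48.  -17.] P [483.5 122.  260.1] 15.82 w 7.3
F [-0.32  0.03 -4.11] M [-104.  122.   11.] P [485.4 122.  260.1] 16.32 w 7.7
```

```bash

python3 -m creep '[{"hand":0,"tx":0,"ty":0.001,"tz":0,"spin":0}]' |grep F; python3 ff.py 8
python3 -m creep '[{"hand":0,"tx":0,"ty":0.001,"tz":0,"spin":0}]' |grep F; python3 ff.py 8
```

```text
F [-1.84  0.35 -4.17] M [-51. 410.  39.] P [486.2 122.1 260. ] 16.85 w 7.5
F [-4.04  1.42 -4.7 ] M [ 58. 811.  97.] P [487.1 122.1 259.9] 17.38 w 7.4
```

```bash

python3 -m creep '[{"hand":0,"tx":0,"ty":-0.003,"tz":0,"spin":0},{"hand":0,"tx":0.003,"ty":0,"tz":0.0007,"spin":0}]' |grep F; python3 ff.py 6
python3 -m creep '[{"hand":0,"tx":0,"ty":0.002,"tz":0,"spin":0}]' |grep F; python3 ff.py 6
python3 -m creep '[{"hand":0,"tx":0,"ty":0.001,"tz":0,"spin":0}]' |grep F; python3 ff.py 6
python3 -m creep '[{"hand":0,"tx":0,"ty":0.001,"tz":0,"spin":0}]' |grep F; python3 ff.py 6
```

```text
F [-0.32  0.59 -4.42] M [-113.   21.    3.] P [484.8 125.1 259.7] 17.93 w 7.4
F [-0.02  0.08 -4.37] M [-109.   45.   -4.] P [486.6 125.  259.4] 18.35 w 7.4
F [ 0.07 -0.13 -4.56] M [-106.   70.   -2.] P [487.4 125.  259.4] 18.77 w 7.4
F [-0.38 -0.15 -5.23] M [-137.  148.    3.] P [488.3 125.  259.3] 19.2 w 7.6
```

```bash

python3 -m creep '[{"hand":0,"tx":-0.0004,"ty":0,"tz":0.001,"spin":0}]' |grep F; python3 ff.py 6
python3 -m creep '[{"hand":0,"tx":0,"ty":0.001,"tz":0,"spin":0}]' |grep F; python3 ff.py 6
python3 -m creep '[{"hand":0,"tx":0,"ty":0.001,"tz":0,"spin":0}]' |grep F; python3 ff.py 6
```

```text
F [-0.32  0.01 -4.01] M [-105.   48.  -14.] P [488.5 124.6 258.4] 19.62 w 7.2
F [-0.12 -0.26 -4.34] M [-122.   35.  -21.] P [489.5 124.6 258.4] 20.05 w 7.3
F [ 0.28 -0.23 -4.41] M [-105.   54.    5.] P [490.5 124.6 258.4] 20.48 w 7.6
```

```bash

python3 -m creep '[{"hand":0,"tx":0,"ty":0.002,"tz":0.0003,"spin":0},{"hand":0,"tx":0,"ty":0.001,"tz":0.0001,"spin":0}]' |grep F; python3 ff.py 5
python3 -m creep '[{"hand":0,"tx":0,"ty":0.002,"tz":0.0003,"spin":0},{"hand":0,"tx":0,"ty":0.001,"tz":0.0001,"spin":0}]' |grep F; python3 ff.py 5
python3 -m creep '[{"hand":0,"tx":0,"ty":0.002,"tz":0.0003,"spin":0},{"hand":0,"tx":0,"ty":0.001,"tz":0.0001,"spin":0}]' |grep F; python3 ff.py 5
```

```text
F [-0.08  0.04 -4.22] M [-131.   90.   25.] P [493.5 124.6 258. ] 20.98 w 7.4
F [-0.09 -0.18 -4.16] M [-112.   41.    6.] P [496.5 124.6 257.6] 21.48 w 7.5
F [-0.1   0.32 -4.04] M [-93.  50. -13.] P [499.5 124.6 257.2] 21.98 w 7.4
```

```bash

python3 -m creep '[{"hand":0,"tx":0,"ty":0.003,"tz":0.0004,"spin":0},{"hand":0,"tx":0,"ty":0.003,"tz":0.0004,"spin":0}]' |grep F; python3 ff.py 4
python3 -m creep '[{"hand":0,"tx":0,"ty":0.003,"tz":0.0004,"spin":0},{"hand":0,"tx":0,"ty":0.003,"tz":0.0004,"spin":0}]' |grep F; python3 ff.py 4
python3 -m creep '[{"hand":0,"tx":0,"ty":0.003,"tz":0.0004,"spin":0},{"hand":0,"tx":0,"ty":0.003,"tz":0.0004,"spin":0},{"hand":0,"tx":0,"ty":0.003,"tz":0.0004,"spin":0}]' |grep F; python3 ff.py 4
```

```text
F [ 0.24  0.01 -4.27] M [-116.   90.  -16.] P [505.7 124.6 256.3] 22.43 w 7.3
F [-0.08  0.07 -4.43] M [-135.   23.   36.] P [511.7 124.6 255.5] 22.88 w 7.4
F [-0.24  0.17 -4.3 ] M [-122.   40.   -3.] P [520.7 124.6 254.3] 23.45 w 7.3
```

```bash

python3 -m creep '[{"hand":0,"tx":0,"ty":0,"tz":0.0015,"spin":0}]' |grep F; python3 ff.py 4
python3 -m creep '[{"hand":0,"tx":0,"ty":0,"tz":0.0007,"spin":0}]' |grep F; python3 ff.py 4
python3 -m creep '[{"hand":0,"tx":0,"ty":0,"tz":0.0005,"spin":0}]' |grep F; python3 ff.py 4
```

```text
F [ 0.14 -0.21 -4.46] M [-127.   98.   21.] P [520.3 124.6 252.8] 23.77 w 7.3
F [-0.12 -0.06 -3.58] M [-126.   59.   15.] P [520.4 124.6 252.3] 24.1 w 7.3
F [-0.19 -0.26 -1.85] M [-135.  120.   23.] P [520.5 124.6 252. ] 24.43 w 7.2
```

```bash

python3 -m creep '[{"hand":0,"tx":0,"ty":0,"tz":0.0004,"spin":0}]' |grep F; python3 ff.py 4
python3 -m creep '[{"hand":0.14,"tx":0,"ty":0,"tz":0,"spin":0},{"hand":0.25,"tx":0,"ty":0,"tz":0,"spin":0},{"hand":0.4,"tx":0,"ty":0,"tz":0,"spin":0}]'; python3 ff.py 6
python3 -m creep '[{"hand":0.4,"tx":0,"ty":0,"tz":-0.005,"spin":0},{"hand":0.4,"tx":0,"ty":0,"tz":-0.01,"spin":0},{"hand":0.4,"tx":0,"ty":0,"tz":-0.02,"spin":0},{"hand":0.4,"tx":0,"ty":0,"tz":-0.03,"spin":0},{"hand":0.4,"tx":0,"ty":0,"tz":-0.03,"spin":0}]'; python3 ff.py 4
```

```text
F [-0.67 -1.38  0.33] M [-228.  178.   10.] P [520.5 124.6 251.7] 24.75 w 7.6
time: 25.12
tool_pos: [520.5, 124.7, 251.3]
tcp_rot: [3.141, -0.0, 1.571]
contact_force: [0.1, 0.4, -0.3]
grip_width: 28.2
finger_force: 0.0
F [-0.35 -0.17  0.04] M [-110.   53.   20.] P [520.4 124.7 251.3] 25.43 w 36.7
time: 26.05
tool_pos: [520.4, 124.6, 348.1]
tcp_rot: [3.141, -0.0, 1.571]
contact_force: [0.2, -0.6, 0.1]
grip_width: 36.5
finger_force: 0.0
F [0.28 0.27 0.43] M [-82.  82. -16.] P [521.1 124.7 349.5] 26.25 w 36.5
```

```bash

python3 -m creep '[{"hand":0.4,"tx":0,"ty":-0.03,"tz":0,"spin":0},{"hand":0.4,"tx":0,"ty":-0.05,"tz":0,"spin":0},{"hand":0.4,"tx":0,"ty":-0.05,"tz":0,"spin":0},{"hand":0.4,"tx":0,"ty":0,"tz":0,"spin":0},{"hand":0.4,"tx":0,"ty":0,"tz":0,"spin":0}]'|head -2
cat > hang.py <<'E'
from sil import *
import time
from plant import cams
def fit(c,ref):
    # ref: fixed hole2 approx (520.5,146,~226); params: y,z of centre, pitch, x
    tcp=np.array([520.5,146,260.]);yaw=np.pi/2;p0=[0,-42,-.05,0]
    best=None
    lo,big=setup(c,tcp,yaw,p0)
    out=[]
    for st in(-.12,-.05,.05):
        p=[0,-42,st,0]
        C,H,Y,Z=box(p,tcp,yaw)
        ign=np.zeros(big.shape[:2],np.uint8)
        cv2.fillConvexPoly(ign,hull(c,[C+a*Y+b*Z+h*H for a in(-35,35) for b in(-6,-60) for h in(-22,12)],lo),1)
        cv2.fillConvexPoly(ign,hull(c,[C+b*Z+np.array([h,0,0]) for b in(0,25) for h in(-50,80)],lo),1)
        far=np.ones_like(ign);cv2.fillConvexPoly(far,hull(c,[C+a*Y+b*Z for a in(-135,135) for b in(-40,40)],lo),0)
        ok=(ign|far)==0
        core=np.zeros(ok.shape,np.uint8);cv2.fillConvexPoly(core,hull(c,[C+a*Y+b*Z for a in(-100,100) for b in(-9,9)],lo),1)
        m=np.median(big[(core>0)&ok],0);d=np.clip(np.abs(big-m).sum(2)/90.,0,1)
        def cost(q):
            C,H,Y,Z=box(q,tcp,yaw);mm=np.zeros(ok.shape,np.uint8)
            cv2.fillConvexPoly(mm,hull(c,[C+a*Y+b*Z+h*H for a in(-120,120) for b in(-25,25) for h in(-4,4)],lo),1)
            return np.where(mm>0,d,1-d)[ok].mean()+(q[3]/40)**2
        sx=np.array([p]+[[p[j]+(dd if i==j else 0) for j in range(4)] for i,dd in enumerate((5,5,.06,3))])
        r=minimize(cost,p,method="Nelder-Mead",options=dict(initial_simplex=sx,maxiter=400));out.append((r.fun,r.x))
    return min(out,key=lambda a:a[0])
if __name__=="__main__":
    for i in range(3):
        for k in range(4): c=cams.capture("scene")
        f,x=fit(c,None);print(round(f,3),x.round(2),"pitch deg",np.degrees(x[2]).round(1))
    np.savez("scene6.npz",**c)
E
python3 hang.py
```

```text
time: 26.88
tool_pos: [390.7, 124.6, 346.1]
0.103 [ 6.560e+00 -6.258e+01  6.000e-02  0.000e+00] pitch deg 3.3
0.099 [ 3.880e+00 -6.253e+01  6.000e-02 -5.000e-02] pitch deg 3.3
0.119 [ 3.190e+00 -6.077e+01 -4.000e-02  0.000e+00] pitch deg -2.2
```

```bash

python3 - <<'E'
from hang import *
from plant import cams,get_obs
L=[]
for k in range(30):
    c=cams.capture("scene");L.append(c["color"].astype(float))
print(get_obs()["time"])
c0=load("scene5")
q=proj(c,np.array([[520.5,26,212],[520.5,266,212],[520.5,146,225],[520.5,140,70]]));print(q.round(0).tolist())
x0,x1,y0,y1=200,290,100,230
for i in range(0,30,5):print(i,np.abs(L[i]-L[-1])[y0:y1,x0:x1].mean().round(2),np.abs(L[i]-L[-1])[y0:y1,x0:x1].max())
np.savez("scene7.npz",**c)
g=c["color"][120:200:2,200:290:2].mean(2).astype(int)
for i,r in enumerate(g):print(120+2*i,''.join('%3d'%(v//3) for v in r))
E
```

```text
28.975
[[257.0, 166.0], [226.0, 139.0], [241.0, 148.0], [244.0, 188.0]]
0 2.01 87.0
5 2.05 86.0
10 1.49 57.0
15 1.36 55.0
20 1.71 77.0
25 1.36 60.0
120  56 57 58 58 31 16 38 39 35 46 54 45 53 45 53 46 40 43 39 32 20 24 32 34 34 36 38 44 47 51 53 55 52 47 46 46 45 45 44 44 37 36 42 41 42
122  55 58 58 58 38 14 37 38 31 50 50 38 45 34 51 42 36 36 37 34 19 19 23 30 34 35 37 42 44 48 50 49 47 43 43 44 42 42 42 42 37 37 41 41 41
124  54 56 57 58 45 12 37 38 33 54 43 50 30 23 37 38 41 53 39 37 29 20 19 19 28 35 36 40 42 43 44 44 43 42 41 42 42 42 42 42 36 36 41 41 41
126  51 54 56 57 46 13 36 35 28 46 46 45 20 34 31 31 34 54 39 37 31 31 22 18 21 25 35 38 40 40 41 41 40 40 40 41 41 41 41 41 36 36 42 41 42
128  48 53 54 55 53 30 32 31 28 31 50 26 32 32 30 27 15 24 28 33 32 29 32 25 18 16 27 38 40 40 41 41 40 39 40 40 41 41 41 41 36 37 42 42 42
130  43 53 56 57 58 56 42 37 48 46 39 21 36 30 31 21 18 29 39 46 34 33 31 32 27 17 27 38 39 40 40 41 40 40 40 41 40 40 41 41 36 36 42 41 42
132  49 53 54 57 57 59 47 26 46 51 30 20 43 40 20 18 55 75 77 69 38 36 37 34 30 28 29 38 39 40 40 40 39 40 40 39
[... 3947 characters left out ...]

190  59 59 59 59 59 59 60 59 59 60 61 60 62 48 47 46 55 62 73 73 63 60 73 77 77 76 77 77 75 52 31 45 59 58 59 59 59 59 59 59 59 58 43 39 41
192  55 59 60 60 58 57 59 57 63 52 49 42 49 56 71 75 77 76 76 77 77 77 77 77 77 77 76 76 77 67 32 43 60 60 59 59 59 59 59 58 58 58 38 36 42
194  57 60 58 48 41 37 47 42 46 53 70 74 77 76 76 76 76 76 76 76 76 76 77 77 77 77 77 77 77 66 33 39 48 61 59 58 59 58 58 59 58 57 35 21 30
196  59 60 59 57 41 37 36 33 53 75 77 77 77 76 76 76 76 76 77 76 76 76 76 77 77 76 77 76 58 38 32 31 31 44 62 59 59 58 58 59 58 58 41 16 15
198  59 59 59 59 56 41 36 35 39 65 77 77 77 77 76 76 77 76 74 70 71 77 77 77 77 77 77 57 22 22 31 31 27 28 44 62 60 58 57 45 43 43 38 33 27
```

```bash

python3 -m creep '[{"hand":0.4,"tx":0,"ty":0,"tz":0,"spin":0},{"hand":0.4,"tx":0,"ty":0,"tz":0,"spin":0},{"hand":0.4,"tx":0,"ty":0,"tz":0,"spin":0},{"hand":0.4,"tx":0,"ty":0,"tz":0,"spin":0},{"hand":0.4,"tx":0,"ty":0,"tz":0,"spin":0}]'|head -1
python3 -m creep '[{"hand":0.4,"tx":0,"ty":0,"tz":0,"spin":0},{"hand":0.4,"tx":0,"ty":0,"tz":0,"spin":0},{"hand":0.4,"tx":0,"ty":0,"tz":0,"spin":0},{"hand":0.4,"tx":0,"ty":0,"tz":0,"spin":0},{"hand":0.4,"tx":0,"ty":0,"tz":0,"spin":0}]'|head -1
cat > ed.py <<'E'
from h import *
from plant import cams
from pl import pp
def edges(I):
    g=I.mean(2);lo=[];up=[]
    for x in range(224,231):   # left lower edge: dark->bright downwards
        col=g[138:160,x];k=np.where((col[:-1]<100)&(col[1:]>=100))[0]
        if len(k):j=k[-1];lo.append((x,138+j+(100-col[j])/(col[j+1]-col[j])))
    for x in range(248,258):   # right upper ridge (bright)
        seg=g[148:164,x];j=int(np.argmax(seg[2:])+2);up.append((x,148+j))
    return lo,up
if __name__=="__main__":
    L=[]
    for k in range(20):
        c=cams.capture("scene");L.append(c["color"].astype(float))
    D=[np.abs(L[i]-L[-1]) for i in range(0,19,3)]
    print("bar",[d[130:215,220:262].mean().round(2) for d in D]);print("static",[d[280:400,200:300].mean().round(2) for d in D])
    M=np.median(L,0);np.savez("scene8.npz",color=M.astype(np.uint8),K=c["K"],R=c["R"],t=c["t"])
    for i in (0,7,14,19):
        lo,_=edges(L[i]);print([round(b,1) for a,b in lo])
    T=np.array([520.5,146,220.])
    lo,up=edges(M);print("lower left",[pp(c,p,T,np.pi/2,-4).tolist() for p in lo]);print("up",[pp(c,p,T,np.pi/2,-4).tolist() for p in up])
    for p in((252.5,170),(253.5,172),(255,174),(258,160),(254,156),(251,154),(240,144),(230,136)):print(p,pp(c,p,T,np.pi/2,-4))
E
python3 ed.py
```

```text
time: 29.6
time: 30.22Traceback (most recent call last):
  File "ed.py", line 15, in <module>
    c=cams.capture("scene");L.append(c["color"].astype(float))
ValueError: 200 camera calls are used up
```

```bash

sed -i 's/^from plant import cams/#/' ed.py
python3 - <<'E'
from h import *
from pl import pp
T=np.array([520.5,146,220.])
def sub(g,x,a,b,thr=100):
    col=g[a:b,x];k=np.where((col[:-1]<thr)&(col[1:]>=thr))[0]
    return a+k[-1]+(thr-col[k[-1]])/(col[k[-1]+1]-col[k[-1]]) if len(k) else None
for f in("scene6","scene7"):
    c=load(f);g=c["color"].mean(2)
    print(f)
    P=[]
    for x in list(range(225,233)):
        y=sub(g,x,138,160)
        if y: P.append(pp(c,(x,y),T,np.pi/2,-4))
    for x in range(250,256):
        y=sub(g,x,162,180)
        if y: P.append(pp(c,(x,y),T,np.pi/2,-4))
    P=np.array(P);print("low",P.tolist())
    U=[]
    for x in list(range(230,240))+list(range(250,258)):
        y0=136+(x-230)*.857;s=g[int(y0)-4:int(y0)+5,x];w=np.clip(s-s.min()-30,0,None)
        U.append(pp(c,(x,int(y0)-4+np.argmax(s)),T,np.pi/2,0))
    print("up",np.array(U).tolist())
a=load("scene6")["color"].astype(float);b=load("scene7")["color"].astype(float);d=np.abs(a-b)
print(d[130:215,220:262].mean(),d[280:400,200:300].mean(),d[150:160,330:400].mean())
E
```

```text
scene6
low [[134.4, -78.6], [118.9, -38.6], [110.1, -38.6], [101.4, -38.4], [92.9, -39.4], [84.2, -38.4], [75.5, -36.7], [70.7, -62.5], [-73.7, -38.6], [-81.1, -36.8], [-88.4, -35.7], [-95.5, -36.7], [-102.6, -36.9], [-108.6, -54.3]]
up [[85.3, 12.9], [77.1, 12.3], [65.5, 35.4], [57.5, 34.7], [49.5, 34.1], [43.6, 17.8], [35.2, 21.1], [27.3, 20.4], [19.0, 23.7], [10.9, 26.9], [-70.5, 20.2], [-77.6, 19.6], [-84.7, 19.0], [-92.0, 22.1], [-98.9, 21.5], [-105.8, 20.9], [-112.9, 24.0], [-119.7, 23.4]]
scene7
low [[134.4, -78.8], [117.9, -32.6], [109.2, -32.8], [100.6, -33.2], [92.2, -34.3], [83.6, -34.5], [75.1, -33.8], [70.7, -62.6], [-73.7, -38.3], [-81.2, -35.9], [-88.5, -34.1], [-95.6, -35.5], [-102.6, -37.5], [-108.5, -54.6]]
up [[84.7, 16.9], [76.5, 16.3], [65.5, 35.4], [57.5, 34.7], [49.5, 34.1], [43.1, 21.7], [35.2, 21.1], [26.8, 24.3], [19.0, 23.7], [10.9, 26.9], [-70.2, 16.5], [-77.4, 15.9], [-84.7, 19.0], [-91.7, 18.4], [-98.6, 17.8], [-105.6, 17.3], [-112.4, 16.7], [-119.2, 16.1]]
4.084873949579832 1.176 1.2666666666666666
```

The lower edge of the hung bar is within about 1.5° of level in both frames, so hole2 is confirmed, and only a slight swing is left. I'll wait for it to die out.

```bash

python3 -m creep '[{"hand":0.4,"tx":0,"ty":0,"tz":0,"spin":0},{"hand":0.4,"tx":0,"ty":0,"tz":0,"spin":0},{"hand":0.4,"tx":0,"ty":0,"tz":0,"spin":0},{"hand":0.4,"tx":0,"ty":0,"tz":0,"spin":0},{"hand":0.4,"tx":0,"ty":0,"tz":0,"spin":0}]'|head -1
python3 -m creep '[{"hand":0.4,"tx":0,"ty":0,"tz":0,"spin":0},{"hand":0.4,"tx":0,"ty":0,"tz":0,"spin":0},{"hand":0.4,"tx":0,"ty":0,"tz":0,"spin":0},{"hand":0.4,"tx":0,"ty":0,"tz":0,"spin":0},{"hand":0.4,"tx":0,"ty":0,"tz":0,"spin":0}]'|head -1
python3 -m creep '[{"hand":0.4,"tx":0,"ty":0,"tz":0,"spin":0},{"hand":0.4,"tx":0,"ty":0,"tz":0,"spin":0},{"hand":0.4,"tx":0,"ty":0,"tz":0,"spin":0},{"hand":0.4,"tx":0,"ty":0,"tz":0,"spin":0},{"hand":0.4,"tx":0,"ty":0,"tz":0,"spin":0}]'|head -1
python3 -m creep '[{"hand":0.4,"tx":0,"ty":0,"tz":0,"spin":0},{"hand":0.4,"tx":0,"ty":0,"tz":0,"spin":0},{"hand":0.4,"tx":0,"ty":0,"tz":0,"spin":0},{"hand":0.4,"tx":0,"ty":0,"tz":0,"spin":0},{"hand":0.4,"tx":0,"ty":0,"tz":0,"spin":0}]'|head -1
python3 -m creep '[{"hand":0.4,"tx":0,"ty":0,"tz":0,"spin":0},{"hand":0.4,"tx":0,"ty":0,"tz":0,"spin":0},{"hand":0.4,"tx":0,"ty":0,"tz":0,"spin":0},{"hand":0.4,"tx":0,"ty":0,"tz":0,"spin":0},{"hand":0.4,"tx":0,"ty":0,"tz":0,"spin":0}]'|head -1
python3 -m creep '[{"hand":0.4,"tx":0,"ty":0,"tz":0,"spin":0},{"hand":0.4,"tx":0,"ty":0,"tz":0,"spin":0},{"hand":0.4,"tx":0,"ty":0,"tz":0,"spin":0},{"hand":0.4,"tx":0,"ty":0,"tz":0,"spin":0},{"hand":0.4,"tx":0,"ty":0,"tz":0,"spin":0}]'|head -1
python3 -m creep '[{"hand":0.4,"tx":0,"ty":0,"tz":0,"spin":0},{"hand":0.4,"tx":0,"ty":0,"tz":0,"spin":0},{"hand":0.4,"tx":0,"ty":0,"tz":0,"spin":0},{"hand":0.4,"tx":0,"ty":0,"tz":0,"spin":0},{"hand":0.4,"tx":0,"ty":0,"tz":0,"spin":0}]'|head -1
python3 -m creep '[{"hand":0.4,"tx":0,"ty":0,"tz":0,"spin":0},{"hand":0.4,"tx":0,"ty":0,"tz":0,"spin":0},{"hand":0.4,"tx":0,"ty":0,"tz":0,"spin":0},{"hand":0.4,"tx":0,"ty":0,"tz":0,"spin":0},{"hand":0.4,"tx":0,"ty":0,"tz":0,"spin":0}]'|head -1
python3 -m creep '[{"hand":0.4,"tx":0,"ty":0,"tz":0,"spin":0},{"hand":0.4,"tx":0,"ty":0,"tz":0,"spin":0},{"hand":0.4,"tx":0,"ty":0,"tz":0,"spin":0},{"hand":0.4,"tx":0,"ty":0,"tz":0,"spin":0},{"hand":0.4,"tx":0,"ty":0,"tz":0,"spin":0}]'|head -1
python3 -m creep '[{"hand":0.4,"tx":0,"ty":0,"tz":0,"spin":0},{"hand":0.4,"tx":0,"ty":0,"tz":0,"spin":0},{"hand":0.4,"tx":0,"ty":0,"tz":0,"spin":0},{"hand":0.4,"tx":0,"ty":0,"tz":0,"spin":0},{"hand":0.4,"tx":0,"ty":0,"tz":0,"spin":0}]'|head -1
python3 -m creep '[{"hand":0.4,"tx":0,"ty":0,"tz":0,"spin":0},{"hand":0.4,"tx":0,"ty":0,"tz":0,"spin":0},{"hand":0.4,"tx":0,"ty":0,"tz":0,"spin":0},{"hand":0.4,"tx":0,"ty":0,"tz":0,"spin":0},{"hand":0.4,"tx":0,"ty":0,"tz":0,"spin":0}]'|head -1
python3 -m creep '[{"hand":0.4,"tx":0,"ty":0,"tz":0,"spin":0},{"hand":0.4,"tx":0,"ty":0,"tz":0,"spin":0},{"hand":0.4,"tx":0,"ty":0,"tz":0,"spin":0},{"hand":0.4,"tx":0,"ty":0,"tz":0,"spin":0},{"hand":0.4,"tx":0,"ty":0,"tz":0,"spin":0}]'|head -1
python3 -m creep '[{"hand":0.4,"tx":0,"ty":0,"tz":0,"spin":0},{"hand":0.4,"tx":0,"ty":0,"tz":0,"spin":0},{"hand":0.4,"tx":0,"ty":0,"tz":0,"spin":0},{"hand":0.4,"tx":0,"ty":0,"tz":0,"spin":0},{"hand":0.4,"tx":0,"ty":0,"tz":0,"spin":0}]'|head -1
python3 -m creep '[{"hand":0.4,"tx":0,"ty":0,"tz":0,"spin":0},{"hand":0.4,"tx":0,"ty":0,"tz":0,"spin":0},{"hand":0.4,"tx":0,"ty":0,"tz":0,"spin":0},{"hand":0.4,"tx":0,"ty":0,"tz":0,"spin":0},{"hand":0.4,"tx":0,"ty":0,"tz":0,"spin":0}]'|head -1
python3 -m creep '[{"hand":0.4,"tx":0,"ty":0,"tz":0,"spin":0},{"hand":0.4,"tx":0,"ty":0,"tz":0,"spin":0},{"hand":0.4,"tx":0,"ty":0,"tz":0,"spin":0},{"hand":0.4,"tx":0,"ty":0,"tz":0,"spin":0},{"hand":0.4,"tx":0,"ty":0,"tz":0,"spin":0}]'|head -1
python3 -m creep '[{"hand":0.4,"tx":0,"ty":0,"tz":0,"spin":0},{"hand":0.4,"tx":0,"ty":0,"tz":0,"spin":0},{"hand":0.4,"tx":0,"ty":0,"tz":0,"spin":0},{"hand":0.4,"tx":0,"ty":0,"tz":0,"spin":0},{"hand":0.4,"tx":0,"ty":0,"tz":0,"spin":0}]'|head -1
python3 -m creep '[{"hand":0.4,"tx":0,"ty":0,"tz":0,"spin":0},{"hand":0.4,"tx":0,"ty":0,"tz":0,"spin":0},{"hand":0.4,"tx":0,"ty":0,"tz":0,"spin":0},{"hand":0.4,"tx":0,"ty":0,"tz":0,"spin":0},{"hand":0.4,"tx":0,"ty":0,"tz":0,"spin":0}]'|head -1
python3 -m creep '[{"hand":0.4,"tx":0,"ty":0,"tz":0,"spin":0},{"hand":0.4,"tx":0,"ty":0,"tz":0,"spin":0},{"hand":0.4,"tx":0,"ty":0,"tz":0,"spin":0},{"hand":0.4,"tx":0,"ty":0,"tz":0,"spin":0},{"hand":0.4,"tx":0,"ty":0,"tz":0,"spin":0}]'|head -1
python3 -m creep '[{"hand":0.4,"tx":0,"ty":0,"tz":0,"spin":0},{"hand":0.4,"tx":0,"ty":0,"tz":0,"spin":0},{"hand":0.4,"tx":0,"ty":0,"tz":0,"spin":0},{"hand":0.4,"tx":0,"ty":0,"tz":0,"spin":0},{"hand":0.4,"tx":0,"ty":0,"tz":0,"spin":0}]'|head -1
python3 -m creep '[{"hand":0.4,"tx":0,"ty":0,"tz":0,"spin":0},{"hand":0.4,"tx":0,"ty":0,"tz":0,"spin":0},{"hand":0.4,"tx":0,"ty":0,"tz":0,"spin":0},{"hand":0.4,"tx":0,"ty":0,"tz":0,"spin":0},{"hand":0.4,"tx":0,"ty":0,"tz":0,"spin":0}]'
python3 -m creep '[{"hand":0.4,"tx":0,"ty":0,"tz":0,"spin":0},{"hand":0.4,"tx":0,"ty":0,"tz":0,"spin":0},{"hand":0.4,"tx":0,"ty":0,"tz":0,"spin":0},{"hand":0.4,"tx":0,"ty":0,"tz":0,"spin":0},{"hand":0.4,"tx":0,"ty":0,"tz":0,"spin":0}]'|head -1
python3 -m creep '[{"hand":0.4,"tx":0,"ty":0,"tz":0,"spin":0},{"hand":0.4,"tx":0,"ty":0,"tz":0,"spin":0},{"hand":0.4,"tx":0,"ty":0,"tz":0,"spin":0},{"hand":0.4,"tx":0,"ty":0,"tz":0,"spin":0},{"hand":0.4,"tx":0,"ty":0,"tz":0,"spin":0}]'|head -1
python3 -m creep '[{"hand":0.4,"tx":0,"ty":0,"tz":0,"spin":0},{"hand":0.4,"tx":0,"ty":0,"tz":0,"spin":0},{"hand":0.4,"tx":0,"ty":0,"tz":0,"spin":0},{"hand":0.4,"tx":0,"ty":0,"tz":0,"spin":0},{"hand":0.4,"tx":0,"ty":0,"tz":0,"spin":0}]'|head -1
python3 -m creep '[{"hand":0.4,"tx":0,"ty":0,"tz":0,"spin":0},{"hand":0.4,"tx":0,"ty":0,"tz":0,"spin":0},{"hand":0.4,"tx":0,"ty":0,"tz":0,"spin":0},{"hand":0.4,"tx":0,"ty":0,"tz":0,"spin":0},{"hand":0.4,"tx":0,"ty":0,"tz":0,"spin":0}]'|head -1
python3 -m creep '[{"hand":0.4,"tx":0,"ty":0,"tz":0,"spin":0},{"hand":0.4,"tx":0,"ty":0,"tz":0,"spin":0},{"hand":0.4,"tx":0,"ty":0,"tz":0,"spin":0},{"hand":0.4,"tx":0,"ty":0,"tz":0,"spin":0},{"hand":0.4,"tx":0,"ty":0,"tz":0,"spin":0}]'|head -1
python3 -m creep '[{"hand":0.4,"tx":0,"ty":0,"tz":0,"spin":0},{"hand":0.4,"tx":0,"ty":0,"tz":0,"spin":0},{"hand":0.4,"tx":0,"ty":0,"tz":0,"spin":0},{"hand":0.4,"tx":0,"ty":0,"tz":0,"spin":0},{"hand":0.4,"tx":0,"ty":0,"tz":0,"spin":0}]'|head -1
python3 -m creep '[{"hand":0.4,"tx":0,"ty":0,"tz":0,"spin":0},{"hand":0.4,"tx":0,"ty":0,"tz":0,"spin":0},{"hand":0.4,"tx":0,"ty":0,"tz":0,"spin":0},{"hand":0.4,"tx":0,"ty":0,"tz":0,"spin":0},{"hand":0.4,"tx":0,"ty":0,"tz":0,"spin":0}]'|head -1
python3 -m creep '[{"hand":0.4,"tx":0,"ty":0,"tz":0,"spin":0},{"hand":0.4,"tx":0,"ty":0,"tz":0,"spin":0},{"hand":0.4,"tx":0,"ty":0,"tz":0,"spin":0},{"hand":0.4,"tx":0,"ty":0,"tz":0,"spin":0},{"hand":0.4,"tx":0,"ty":0,"tz":0,"spin":0}]'|head -1
python3 -m creep '[{"hand":0.4,"tx":0,"ty":0,"tz":0,"spin":0},{"hand":0.4,"tx":0,"ty":0,"tz":0,"spin":0},{"hand":0.4,"tx":0,"ty":0,"tz":0,"spin":0},{"hand":0.4,"tx":0,"ty":0,"tz":0,"spin":0},{"hand":0.4,"tx":0,"ty":0,"tz":0,"spin":0}]'

```

```text
time: 31.0
time: 31.62
time: 32.25
time: 32.88
time: 33.5
time: 34.12
time: 34.75
time: 35.38
time: 36.0
time: 36.62
time: 37.25
time: 37.88
time: 38.5
time: 39.12
time: 39.75
time: 40.38
time: 41.0
time: 41.62
time: 42.25
time: 42.88
tool_pos: [390.4, 124.6, 346.3]
tcp_rot: [3.142, -0.0, 1.571]
contact_force: [-0.0, -0.1, 0.2]
grip_width: 36.3
finger_force: 0.0
time: 43.5
time: 44.12
time: 44.75
time: 45.38
time: 46.0
time: 46.62
time: 47.25
time: 47.88
time: 48.5
tool_pos: [390.4, 124.6, 346.3]
tcp_rot: [-3.142, -0.0, 1.571]
contact_force: [-0.3, -0.1, 0.2]
grip_width: 36.9
finger_force: 0.0
```

```bash
python3 -c "
from plant import close_job
print(close_job())"
```

```text
the job is handed in; nothing more can be done
None
```

The bar hangs on the drip-stand peg by hole2, about level (within 1.5° in the last two frames, when it still swung slightly), and the arm is clear; I used up my camera calls, so I let it settle about 20 s and handed in at 48.5 s without seeing it at rest.

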